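Unlock the till drawer with its key

ROBOT

A 6-joint arm with a two-finger parallel gripper is mounted at the origin on the work surface. World frame = base frame: x ahead of the robot, y to its left, z up, the work surface at z = 0. Lengths are in m, angles in rad, forces in N, time in s.
With the tool pointing down it reaches from about 0.375 to 0.9 m from the base axis. Payload 3.1 kg.
Tool frame: the origin (TCP) lies at the centre of the arm's flange, where the gripper is bolted on; the fingertips stand tip_reach ahead of it and the grasp point (between the pads) lies 164 mm ahead of it (tip_reach is the distance from the TCP to the fingertips, in m); z points along the fingers, y is the direction in which the jaws open and shut (so a half turn about z gives the same grasp; the last joint's range is limited). The gripper opens to 87 mm and grips with 3 to 60 N. Pads are 19 mm wide; open, the fingers measure 117 mm over their backs; the gripper's body (75 mm by 190 mm) begins 51 mm behind the grasp point.
Start: joints at [1.087, 0.527, 1.433, -0, 1.181, -0.178], TCP at [0.188, 0.596, 0.405] pointing down, gripper open.
Joint ranges: [-3.08, 3.08], [-0.75, 2.2], [0.22, 2.44], [-1.43, 4.57], [0, 2.65], [-2.85, 2.85]. Speed limits (rad/s): [2.79, 2.79, 3.14, 3.14, 3.14, 3.14].

INTERFACE

Orientations are given as a unit quaternion [x, y, z, w].
In Python, from rig import get_obs, camera, hand_in, tip_reach gives the robot as it stands. The module is installed in compiled form; this text tells all that it offers.
- The arm moves only by the tool servo_tool, never from a script. Its argument "steps" is one flat list of numbers, 5 for each row, row after row: the finger opening in m, from 0 to 0.087, then the shift along the tool's x, y, z in m, then the turn about the tool's z in rad. A call has 1 to 12 rows; each row is the pose to reach, as a shift and turn from the pose commanded when the call began, along the tool's axes at that moment; what a row does not reach only later rows make up. A row lasts 1/8 s, in which the tool goes at most 62.5 mm and 10.7 degrees, less where a joint would pass 70% of its speed; a pose out of reach is approached as far as the arm can. A call with a gripper value outside its range is refused whole. The fingers move at their own pace and stop on an object; "force" is the grip in N (left out, the last holds). Time passes only in rows, so rows that repeat a pose let the fingers close. It gives the time, the measured TCP pose, the force and the opening at its end, in the units of the state.
- get_obs(): the state, without advancing time (a new reading comes with each control period).
- camera(name): name is "side" or "top"; returns a dict with "pixels" (400x640x3 uint8, blue, green, red), "vertical_fov" (degrees; the focal length in pixels is half the picture's height over the tangent of half this angle, whatever the lens; pixels are square), "cx", "cy" (the principal point, pixels), "T" (4x4, takes a point from camera to world coordinates). Camera axes: x right, y up, looking along -z (the intrinsics and any distortion apply to the point x, -y, -z); pixel columns grow to the right and rows downward; lengths in m; the calibration is good to about 2 mm. A picture is of the moment at which its call begins. There is no depth.
- hand_in(): hands the job in, once; it reports no verdict.
The state is a dict: "time": time; "q": joint angles; "joint_velocities": joint speeds; "joint_torque": joint torques, N m; "position": TCP position; "tool_rot": TCP orientation; "ft_force": force on the tool from outside, world axes, zero at the start; "moment": the same for the moment, N m; "grip_width": finger opening in m.
Only numpy, scipy, OpenCV 4.12 (cv2) and the standard library are available. Lean on these libraries where they do the work, as an engineer would, in place of code of your own. Each camera call takes 0.05 s, during which the arm holds its last target.

TASK

Take the flat-bladed till key (rectangular head) out of the wooden key stand, push it fully home into the lock on the till's deck, feeling gently for the angle of the keyway, and turn it clockwise until the sprung drawer is released and slides open by itself. Let go and leave the key in the lock; never force the lock, and leave the other key and the goods on the counter where they are.

Things in the scene. Friction and masses are not known exactly. Their poses are not given: they have to be found in the camera images.
- till_key_center (a point): centre of the head of the loose till key (40 g), which stands blade down in a slot of the key stand. Head: upright rectangular black plastic block 26 mm wide (its x), 10 mm thick (its y: grip across this), 42 mm tall, underside 21 mm below this point and resting on the stand's top. z up. Same after a half turn about z.
- till_key_tip (a point): centre of the tip of the till key's blade, 49 mm below the head's centre. Flat steel blade 14 mm wide (x), 4 mm thick (y), 28 mm long from tip to the head's underside; the lowest 2 mm taper to 12.5 x 3 mm.
- freezer_key_center (a point): the other key in the stand: round black head 36 mm across, 10 mm thick, thin round 6 mm shaft; this point is in its head, 49 mm above its tip. Not needed: leave it in its slot. Which slot holds which key varies.
- key_stand: fixed wooden block 50 (x) x 140 (y) x 45 mm high, origin at the centre of its underside; two loose slots at y = +40 and -40 mm, 32 mm deep, long sides along its x, about 3 mm of clearance.
- till: fixed grey till 280 mm deep (x), 300 mm wide (y), deck 110 mm above the counter, origin at the centre of its underside, drawer front towards its -x. On the deck: keypad on the +y half (116 mm high), display box (160 mm) and printer (132 mm) along the +x edge, lock near the front right. Contact forces on it may add up to 45 N.
- lock_mouth (a point): the lock's axis at its face, 122 mm above the counter, at x = -40, y = -80 mm in the till; axes as the till's. Dark bezel 48 mm across around a 24 mm square steel plug with the keyway, a slot 16 x 5.6 mm on the axis, edges bevelled 1 mm. Keyway angle NOT measured: long side 11 to 69 degrees counter-clockwise (from above) of this x axis; feel or look for it. The blade enters within about 6 degrees of it, else rests on the face.
- lock_seat (a point): 28 mm below lock_mouth on the same axis: where the blade's tip is when the key is home, the head's underside stopped on the lock's face. A spring pin resists the last 8 mm (2 to 5 N). The plug turns only with the key within about 1 mm of home; once turned 0.3 rad the pin is caught and may lift a released key up to 1.5 mm.
- lock_plug (a joint): turn of the lock's plug from its locked position, rad, growing clockwise seen from above; stop at 1.45. It lifts a hidden bolt, clear at about 1.0 rad; turning takes about 0.1 N m; twisting with over about 0.25 N m is too much for the lock.
- till_drawer (a joint): how far the till drawer has come out, m; 0 shut (under 1 mm of play), 0.07 fully out. When the bolt is clear a spring pushes it out by itself towards the till's -x.
- honey_jar_mid (a point): loose amber glass jar with white lid, 60 mm across, 85 mm tall: stands by, not to be disturbed; this point is on its upright axis part-way up
- pickle_jar_mid (a point): loose green glass jar with white lid, 72 mm across, 110 mm tall: stands by, not to be disturbed; this point is on its upright axis part-way up
- date_tub_mid (a point): loose reddish-brown sealed tub, 130 x 100 x 45 mm: stands by, not to be disturbed; this point is on its upright axis part-way up
- tea_cup_mid (a point): loose white ceramic cup, 68 mm across, 75 mm tall: stands by, not to be disturbed; this point is on its upright axis part-way up
- spoon_mid (a point): loose spoon lying flat: not to be disturbed; this point is midway along it, on the counter
- nut_bowl_mid (a point): loose blue ceramic bowl, 120 mm across, 50 mm tall: stands by, not to be disturbed; this point is on its upright axis part-way up
Not all that is in view belongs to the job. Leave any green or yellow look-alike of the part that bears till_key_center alone.

How it is judged:
By the outcome, as a careful person would: the job done as asked, in the order asked, and still so for the second after the job is handed in, with the robot touching nothing.
It also fails if it takes over 72 s, if anything falls off the work surface, if the arm or the gripper's body presses on something with over 40 N, if the wrist force passes 120 N, or if a joint passes its speed limit or range.

## Working session

There is one attempt and no reset: what is moved stays moved. The work goes in short steps, Python scripts to look and compute and a tool call to move; the robot and the scene stay as the last step left them, time stands still between calls to the robot, and variables do not carry over. Pictures are saved under pics/ and viewed, and the job is handed in when it is done.

Besides the shell and the picture viewer there is one more tool, called after "Call:" as a command line: name --argument value ..., lists and objects as JSON in quotes. servo_tool: Moves the arm, as the interface text tells. Its arguments: {"type":"object","properties":{"steps":{"type":"array"},"force":{"type":"number"}},"required":["steps"]}

```bash
mkdir -p pics; cat > h.py <<'E'
import numpy as np, cv2
from rig import get_obs, camera, tip_reach
def grab(n,f):
    c=camera(n); cv2.imwrite('pics/'+f+'.png',c['pixels']); np.save('pics/'+f+'.npy',{k:v for k,v in c.items()},allow_pickle=True); return c
def load(f): return np.load('pics/'+f+'.npy',allow_pickle=True).item()
E
python3 - <<'E'
from h import *
print(tip_reach if not callable(tip_reach) else tip_reach())
o=get_obs(); print(o)
for n in('side','top'):
    c=grab(n,n+'0'); print({k:v for k,v in c.items() if k!='pixels'})
E
```

```text
0.1822
{'time': 0.0, 'q': array([ 1.08648088e+00,  5.28463783e-01,  1.43387901e+00,  4.20471603e-05,
        1.18135205e+00, -1.78498211e-01]), 'joint_velocities': array([-1.51634409e-05, -6.91055373e-04,  9.90735650e-04, -1.06551014e-03,
        3.31135496e-05,  9.00145880e-04]), 'joint_torque': array([-2.78651743e-03, -4.40046465e+01, -1.76594138e+01,  6.31056377e-02,
        5.84048009e-02, -1.71260003e-04]), 'position': array([0.18798054, 0.59571488, 0.40378007]), 'tool_rot': array([ 1.52321279e-01,  9.88330472e-01, -9.87578645e-04, -3.60383034e-04]), 'ft_force': array([-0.20014412, -0.03676599, -0.02599174]), 'moment': array([0.00511647, 0.05144966, 0.02591861]), 'grip_width': 0.08731392342310848}
{'vertical_fov': 56.450668254663725, 'cx': 323.41576986481834, 'cy': 198.87115956526227, 'T': array([[-0.94850257,  0.21757109, -0.23022966,  0.35982828],
       [-0.31668867, -0.66771849,  0.67369155,  0.4056774 ],
       [-0.00715279,  0.71190929,  0.702235  ,  0.67310231],
       [ 0.        ,  0.        ,  0.        ,  1.        ]])}
{'vertical_fov': 46.147444520330026, 'cx': 314.52034278677195, 'cy': 200.24910799682795, 'T': array([[ 0.0057317 ,  0.98650311, -0.16364218,  0.33890687],
       [-0.99996303,  0.00460544, -0.00726103, -0.1425123 ],
       [-0.00640939,  0.16367775,  0.98649304,  1.23234259],
       [ 0.        ,  0.        ,  0.        ,  1.        ]])}
```

View pics/side0.png

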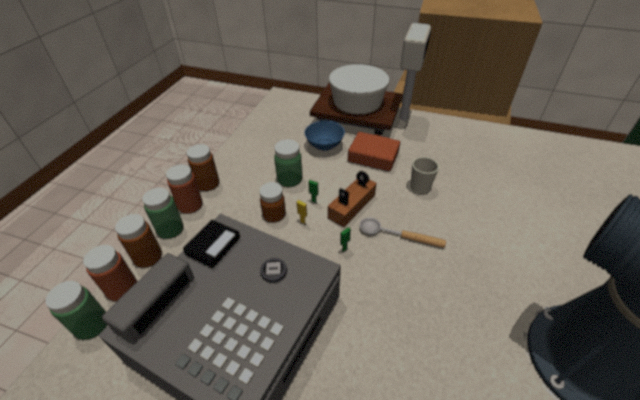

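View pics/top0.png

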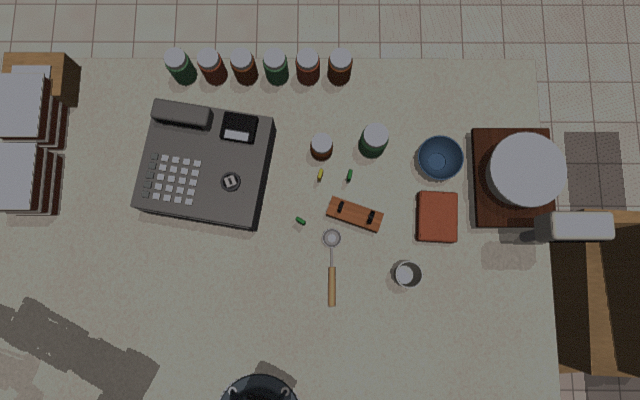

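```bash
python3 - <<'E'
from h import *
s=load('side0')['pixels'];t=load('top0')['pixels']
a=cv2.resize(s[160:260,240:400],None,fx=5,fy=5,interpolation=cv2.INTER_CUBIC)
b=cv2.resize(t[150:250,280:400],None,fx=6,fy=6,interpolation=cv2.INTER_CUBIC)
cv2.imwrite('pics/a.png',np.clip(a*1.6,0,255).astype('u1'));cv2.imwrite('pics/b.png',np.clip(b*1.6,0,255).astype('u1'))
c=cv2.resize(s[240:300,240:310],(560,480),interpolation=cv2.INTER_CUBIC)
d=cv2.resize(t[160:205,205:260],(587,480),interpolation=cv2.INTER_CUBIC)
cv2.imwrite('pics/c.png',np.clip(c*1.6,0,255).astype('u1'));cv2.imwrite('pics/d.png',np.clip(d*1.6,0,255).astype('u1'))
E
```

```text
(no output)
```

View pics/a.png

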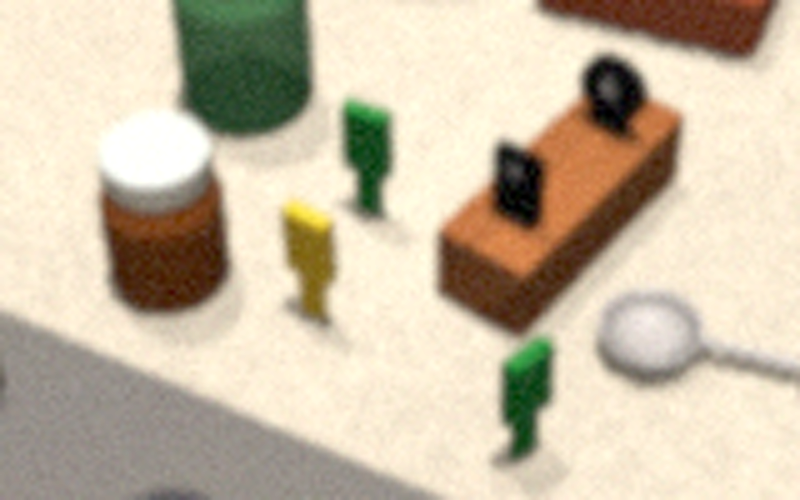

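View pics/b.png

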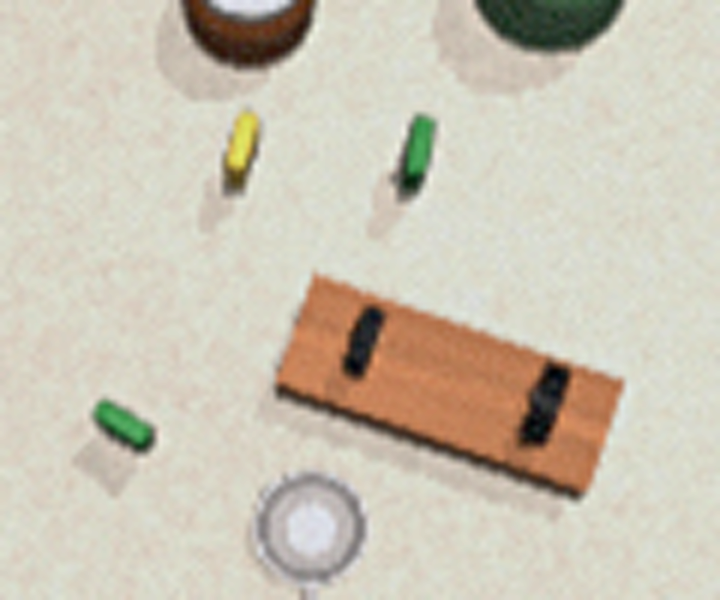

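View pics/c.png

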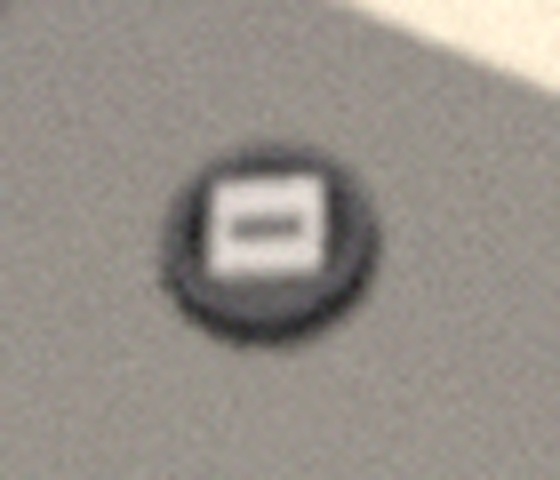

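View pics/d.png

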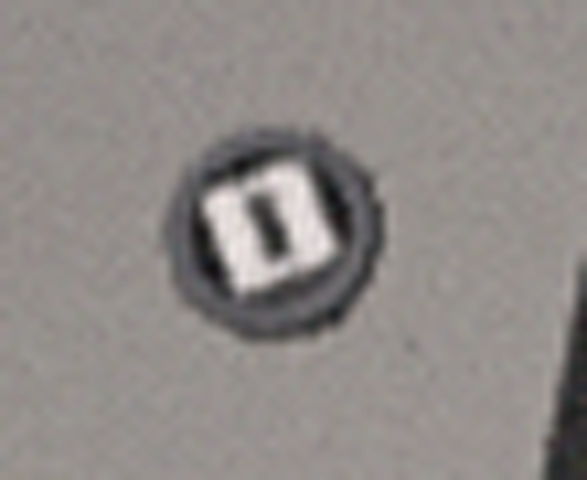

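```bash
cat >> h.py <<'E'
def ray(c,u,v):
    f=200/np.tan(np.radians(c['vertical_fov']/2))
    d=c['T'][:3,:3]@np.array([(u-c['cx'])/f,-(v-c['cy'])/f,-1]); return c['T'][:3,3],d/np.linalg.norm(d)
def onz(c,u,v,z):
    o,d=ray(c,u,v); return o+d*(z-o[2])/d[2]
def tri(c1,p1,c2,p2):
    (o1,d1),(o2,d2)=ray(c1,*p1),ray(c2,*p2)
    s=np.linalg.lstsq(np.stack([d1,-d2],1),o2-o1,rcond=None)[0]
    a,b=o1+s[0]*d1,o2+s[1]*d2; return (a+b)/2,np.linalg.norm(a-b)*1000
def proj(c,P):
    f=200/np.tan(np.radians(c['vertical_fov']/2))
    q=c['T'][:3,:3].T@(np.asarray(P)-c['T'][:3,3]); return np.array([c['cx']+f*q[0]/-q[2],c['cy']-f*q[1]/-q[2]])
E
python3 - <<'E'
from h import *
s=load('side0');t=load('top0')
def comp(c,m,box,name):
    x0,y0,x1,y1=box; mm=np.zeros(m.shape,'u1'); mm[y0:y1,x0:x1]=m[y0:y1,x0:x1]
    n,l,st,ce=cv2.connectedComponentsWithStats(mm)
    out=[]
    for i in range(1,n):
        if st[i,4]>=8:
            ys,xs=np.where(l==i); r=cv2.minAreaRect(np.stack([xs,ys],1).astype('f4'))
            print(name,ce[i].round(2),st[i],r); out.append((ce[i],r))
    return out
def white(c,th): return (c['pixels'].min(2)>th).astype('u1')
def black(c,th): return (c['pixels'].max(2)<th).astype('u1')
print(s['pixels'][265:275,262:284].max(2)); print(t['pixels'][170:194,219:243].max(2))
comp(s,black(s,45),(330,165,375,215),'key s'); comp(t,black(t,45),(325,195,385,235),'key t')
hs=cv2.cvtColor(t['pixels'],cv2.COLOR_BGR2HSV)
m=((hs[...,1]>100)&(hs[...,2]>90)).astype('u1')
m=cv2.morphologyEx(m,cv2.MORPH_CLOSE,np.ones((9,9)))
o=comp(t,m,(322,190,390,238),'stand t')
for ce,r in o:
    P=np.array([onz(t,*p,0.045) for p in cv2.boxPoints(r)]); print(P.round(4), np.linalg.norm(np.diff(P,axis=0),axis=1))
E
```

```text
[[ 64  56  42  53  88 125 136 140 139 141 138 137 138 136 136 140 140 130
   91  48  47  51]
 [ 63  51  39  49  90 128 134 128 127 122 124 117 120 120 121 122 133 127
   91  46  39  52]
 [ 57  45  29  54  89 118 125 109 100  97  95  95  96  94  92 108 128 125
   89  50  40  46]
 [ 50  42  31  53  97 119 119  94  82  81  81  84  79  86  83 104 127 122
   92  54  39  46]
 [ 58  37  25  62  98 126 120 103  92  95  96  98 102 104 105 115 127 124
   89  51  45  48]
 [ 55  41  40  61 101 128 136 124 125 120 123 124 128 126 129 136 133 122
   77  51  43  56]
 [ 53  44  36  65 100 129 140 139 137 140 140 138 138 136 141 136 136 129
   83  51  48  57]
 [ 50  54  49  65 106 133 139 134 135 138 136 140 136 139 132 131 133 115
   81  53  57  57]
 [ 58  59  50  69  98 118 124 120 118 120 120 115 117 112 113 111 109  96
   69  54  59  60]
 [ 57  55  55  64  81  92  96  95  91  90  93  92  89  89  86  82  83  75
   67  62  58  49]]
[[ 95  96  94  92  95  90  93  96  93  94  93  96  94  95  94  98  95  95
   92  93  94  94  93  94]
 [ 94  93  95  92  94  94  91  94  90  86  89  89  89  88  93  89  9
[... 2440 characters left out ...]
337 201   7  12  39] ((340.0500183105469, 206.3500213623047), (3.4785051345825195, 11.384199142456055), 18.434947967529297)
key t [370.3  217.14] [367 211   8  13  56] ((370.25860595703125, 217.10345458984375), (4.270992755889893, 13.370063781738281), 21.801406860351562)
key t [351.5 223.5] [347 222  10   4  10] ((351.5, 223.50001525878906), (9.486830711364746, 0.6324554085731506), 18.43494987487793)
stand t [354.41 213.29] [ 326  196   58   36 1052] ((354.4854736328125, 213.26419067382812), (54.73650360107422, 19.299524307250977), 19.09349250793457)
[[ 0.5019 -0.1619  0.045 ]
 [ 0.5492 -0.178   0.045 ]
 [ 0.5035 -0.3098  0.045 ]
 [ 0.4568 -0.293   0.045 ]] [0.04999524 0.13954954 0.04964988]
```

```bash
cat > lock.py <<'E'
from h import *
def up(c,x0,y0,x1,y1,k=8):
    g=c['pixels'][y0:y1,x0:x1].max(2).astype('f4')
    G=cv2.resize(g,None,fx=k,fy=k,interpolation=cv2.INTER_CUBIC)
    f=lambda p:(np.asarray(p,float)+.5)/k-.5+[x0,y0]
    return G,f
def world(c,f,P,z=.122): return np.array([onz(c,*f(p),z)[:2] for p in P])
def lock(c,box):
    G,f=up(c,*box)
    cs,h=cv2.findContours((G>98).astype('u1'),cv2.RETR_CCOMP,cv2.CHAIN_APPROX_NONE)
    for i,q in enumerate(cs):
        if cv2.contourArea(q)<600: continue
        W=world(c,f,q[:,0])
        r=cv2.minAreaRect((W*1000).astype('f4'))
        b=cv2.boxPoints(r); e=[(b[1]-b[0]),(b[2]-b[1])]; 
        print('hole' if h[0,i,3]>=0 else 'outer','px',f(q[:,0].mean(0)).round(2),'centre mm',np.round(r[0],1),'size',np.round(r[1],1),[(round(float(np.linalg.norm(v)),1),round(float(np.degrees(np.arctan2(v[1],v[0]))%180),1)) for v in e])
if __name__=='__main__':
    lock(load('top0'),(218,168,244,194)); lock(load('side0'),(260,258,286,284))
    s,t=load('side0'),load('top0')
    # bezel circle top: darker than deck
    print(tri(s,(343.3,197.1),t,(340.1,206.4)))
    print('key top z.087',onz(t,340.08,206.44,.085),'side z.066',onz(s,343.31,197.09,.066))
    for P in [(.516,-.198,.066),(.516,-.198,.087)]: print(proj(s,P),proj(t,P))
    # till deck edges top view
    g=t['pixels'].astype(int)
    for u,v in [(152,102),(275,122),(254,229),(134,211)]: print(onz(t,u,v,.11).round(4))
E
python3 lock.py
```

```text
outer px [229.67 180.8 ] centre mm [570.   70.8] size [24.9 24.2] [(24.2, 112.6), (24.9, 22.6)]
hole px [229.69 180.73] centre mm [570.   70.9] size [17.7  7.6] [(7.6, 112.9), (17.7, 22.9)]
outer px [272.91 267.88] centre mm [570.6  70. ] size [24.4 25.4] [(25.4, 113.2), (24.4, 23.2)]
hole px [272.85 267.95] centre mm [570.5  70.3] size [14.4  5.2] [(5.2, 113.0), (14.4, 23.0)]
(array([ 0.51719588, -0.19836212,  0.06430588]), np.float64(0.16738122002541164))
key top z.087 [ 0.51401957 -0.19731443  0.085     ] side z.066 [ 0.51665999 -0.19671765  0.066     ]
[343.73624913 196.7858856 ] [339.99275817 206.80151268]
[344.0215316  190.22886656] [340.39372825 205.52566561]
[0.7738 0.2761 0.11  ]
[ 0.7224 -0.0346  0.11  ]
[0.4544 0.0107 0.11  ]
[0.4967 0.3025 0.11  ]
```

Candidates for the key: black rectangle side (343,197) / top (340,206); black round head side (362,179) / top (370,217); yellow side (302,211); greens side (314,190) and (345,238). The black rectangular head in the stand fits (till key), confirmed in the crop. The keyway reads 23° in the world from both views, with its centre at (0.570, 0.0705).

```bash
cat >> h.py <<'E'
from scipy.spatial.transform import Rotation as R
def plan(gx,gy,gz,yaw=None):
    """shift in tool axes taking grasp point to world g, tool y to world angle yaw (deg)"""
    o=get_obs(); Rt=R.from_quat(o['tool_rot']).as_matrix()
    tcp=np.array([gx,gy,gz+.164]); d=Rt.T@(tcp-o['position'])
    y=np.degrees(np.arctan2(Rt[1,1],Rt[0,1]))
    print('t',o['time'],'grasp now',(o['position']+.164*Rt[:,2]).round(4),'yaw',y.round(2),'tilt',Rt[:2,2].round(4),'F',o['ft_force'].round(2),'M',o['moment'].round(3),'w',round(o['grip_width'],4))
    print('shift',d.round(4),'turn',None if yaw is None else round(float(np.radians(y-yaw)),4),'|d|',np.linalg.norm(d).round(3))
E
python3 -c "
from h import *
plan(.5165,-.1975,.17,71)"
```

```text
t 0.1 grasp now [0.1878 0.5955 0.2399] yaw 72.48 tilt [-0.0009 -0.0017] F [-0.22  0.47  0.36] M [ 0.012  0.035 -0.021] w 0.087
shift [-0.5521 -0.6574  0.0709] turn 0.0258 |d| 0.861
```

Call:
servo_tool --steps '[0.04,-0.04,-0.048,0,0,0.04,-0.08,-0.095,0,0,0.04,-0.12,-0.143,0,0,0.04,-0.16,-0.19,0,0,0.04,-0.2,-0.238,0,0,0.04,-0.24,-0.286,0,0,0.04,-0.28,-0.333,0,0,0.04,-0.32,-0.381,0,0,0.04,-0.36,-0.429,0,0.01,0.04,-0.4,-0.476,0,0.02,0.04,-0.44,-0.524,0,0.026,0.04,-0.48,-0.572,0,0.026]' --force 25

```text
time: 1.6
position: [0.474, -0.0961, 0.4046]
tool_rot: [0.166, 0.986, 0.0, -0.0]
ft_force: [0.6, 0.7, -0.7]
grip_width: 0.0402
```

```bash
python3 -c "
from h import *
plan(.5165,-.1975,.13,71)"
```

```text
t 1.6 grasp now [ 0.474  -0.096   0.2406] yaw 70.95 tilt [-0.0001  0.0005] F [ 0.57  0.74 -0.66] M [ 0.01  -0.029 -0.006] w 0.0402
shift [-0.0733 -0.082   0.1105] turn -0.001 |d| 0.156
```

Call:
servo_tool --steps '[0.04,-0.025,-0.027,0.025,0,0.04,-0.05,-0.055,0.06,0,0.04,-0.0733,-0.082,0.09,0,0.04,-0.0733,-0.082,0.1105,0,0.04,-0.0733,-0.082,0.1105,0,0.04,-0.0733,-0.082,0.1105,0]'

```text
time: 2.35
position: [0.5163, -0.1951, 0.2947]
tool_rot: [0.165, 0.986, -0.0, 0.0]
ft_force: [0.2, 0.2, 0.2]
grip_width: 0.0401
```

```bash
python3 - <<'E'
from h import *
plan(.5165,-.1975,.068,71)
ims=[]
for n,b in(('side',(300,130,400,230)),('top',(290,155,390,255))):
    c=grab(n,n+'1'); x0,y0,x1,y1=b
    ims.append(cv2.resize(c['pixels'][y0:y1,x0:x1],(400,400),interpolation=cv2.INTER_CUBIC))
cv2.imwrite('pics/e.png',np.clip(np.hstack(ims)*1.6,0,255).astype('u1'))
E
```

```text
t 2.35 grasp now [ 0.5163 -0.1951  0.1307] yaw 71.01 tilt [ 0.0001 -0.0001] F [0.16 0.16 0.21] M [-0.021 -0.063 -0.067] w 0.0401
shift [-0.001  -0.0022  0.0627] turn 0.0002 |d| 0.063
```

View pics/e.png

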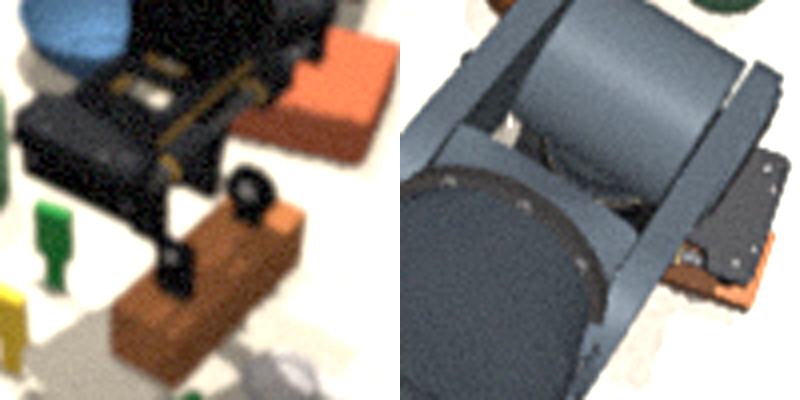

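Call:
servo_tool --steps '[0.04,-0.001,-0.001,0.03,0,0.04,-0.001,-0.001,0.05,0,0.04,-0.001,-0.001,0.0627,0,0.04,-0.001,-0.001,0.0627,0,0.04,-0.001,-0.001,0.0627,0]'

```text
time: 3.08
position: [0.5172, -0.1967, 0.2324]
tool_rot: [0.165, 0.986, -0.0, 0.001]
ft_force: [-0.4, 0.4, -0.5]
grip_width: 0.0402
```

```bash
python3 - <<'E'
from h import *
plan(.5165,-.1975,.068,71)
E
```

```text
t 3.075 grasp now [ 0.5175 -0.1969  0.0684] yaw 71.0 tilt [ 0.0014 -0.0009] F [-0.37  0.39 -0.54] M [-0.015  0.01   0.001] w 0.0402
shift [ 0.0004 -0.001   0.0004] turn 0.0 |d| 0.001
```

Call:
servo_tool --steps '[0.02,0,-0.0005,0,0,0.012,0,-0.0005,0,0,0.004,0,-0.0005,0,0,0.004,0,-0.0005,0,0,0.004,0,-0.0005,0,0,0.004,0,-0.0005,0,0]' --force 30

```text
time: 3.82
position: [0.5165, -0.1981, 0.2317]
tool_rot: [0.165, 0.986, -0.001, -0.0]
ft_force: [-2.9, -3.5, 0.9]
grip_width: 0.0099
```

```bash
python3 - <<'E'
from h import *
plan(.5165,-.1975,.068,71)
E
```

```text
t 3.825 grasp now [ 0.5165 -0.1984  0.0677] yaw 71.04 tilt [-0.0003 -0.0019] F [-2.86 -3.48  0.91] M [-0.908  0.44  -0.015] w 0.0099
shift [ 0.0002  0.0005 -0.0003] turn 0.0007 |d| 0.001
```

Call:
servo_tool --steps '[0.004,0,-0.0015,-0.003,0,0.004,0,-0.0015,-0.015,0,0.004,0,-0.0015,-0.03,0,0.004,0,-0.0015,-0.05,0,0.004,0,-0.0015,-0.09,0,0.004,0,-0.0015,-0.142,0,0.004,0,-0.0015,-0.142,0,0.004,0,-0.0015,-0.142,0]'

```text
time: 4.82
position: [0.5158, -0.198, 0.3742]
tool_rot: [0.165, 0.986, 0.0, 0.0]
ft_force: [-0.4, 0.1, -0.6]
grip_width: 0.0096
```

```bash
python3 - <<'E'
from h import *
plan(.5703,.0705,.20,113)
c=grab('side','side2')
cv2.imwrite('pics/f.png',np.clip(cv2.resize(c['pixels'][100:230,290:420],(600,600),interpolation=cv2.INTER_CUBIC)*1.6,0,255).astype('u1'))
E
```

```text
t 4.825 grasp now [ 0.5159 -0.198   0.2102] yaw 71.0 tilt [0.0005 0.0001] F [-0.43  0.14 -0.6 ] M [ 0.021  0.007 -0.044] w 0.0096
shift [0.0359 0.2716 0.0102] turn -0.733 |d| 0.274
```

View pics/f.png

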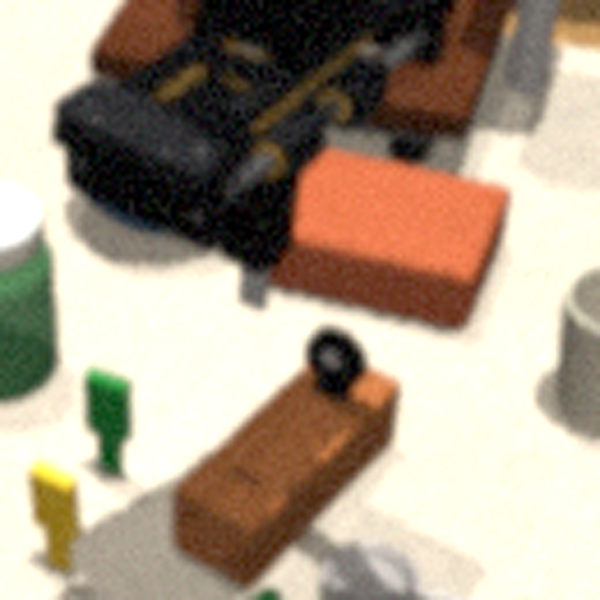

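Call:
servo_tool --steps '[0.004,0.006,0.045,0,-0.12,0.004,0.012,0.09,0,-0.24,0.004,0.018,0.136,0,-0.37,0.004,0.024,0.181,0,-0.49,0.004,0.03,0.226,0,-0.61,0.004,0.036,0.2716,0.01,-0.733,0.004,0.036,0.2716,0.01,-0.733,0.004,0.036,0.2716,0.01,-0.733,0.004,0.036,0.2716,0.01,-0.733]'

```text
time: 6.0
position: [0.5705, 0.0689, 0.3632]
tool_rot: [-0.198, 0.98, -0.0, -0.001]
ft_force: [-0.1, -0.3, -0.9]
grip_width: 0.0099
```

```bash
python3 - <<'E'
from h import *
plan(.5703,.0705,.20,113)
o=[]
for n,b in(('side',(225,205,325,305)),('top',(190,130,290,230))):
    c=grab(n,n+'3'); x0,y0,x1,y1=b
    o.append(cv2.resize(c['pixels'][y0:y1,x0:x1],(400,400),interpolation=cv2.INTER_CUBIC))
cv2.imwrite('pics/g.png',np.clip(np.hstack(o)*1.6,0,255).astype('u1'))
E
```

```text
t 6.0 grasp now [0.5704 0.0688 0.1992] yaw 112.88 tilt [-0.001  -0.0002] F [-0.06 -0.34 -0.93] M [ 0.051  0.039 -0.008] w 0.0099
shift [-0.0004  0.0016 -0.0008] turn -0.0021 |d| 0.002
```

View pics/g.png

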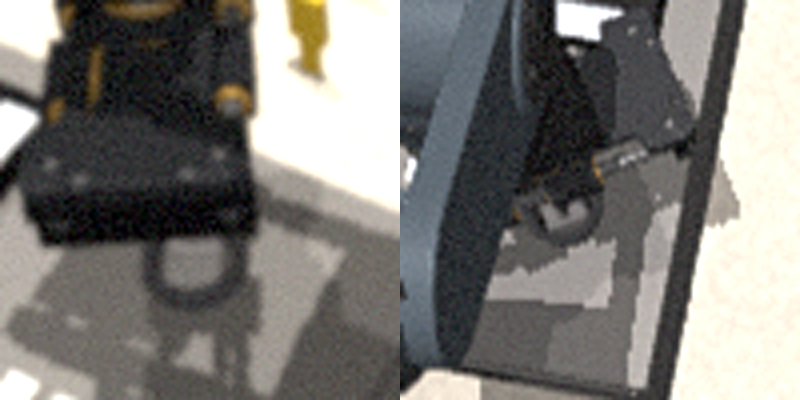

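```bash
python3 - <<'E'
from h import *
s,t=load('side3'),load('top3')
for P in [(.5704,.0688,.15),(.5704,.0688,.178),(.5703,.0705,.122)]: print(proj(s,P),proj(t,P))
a=cv2.resize(s['pixels'][250:290,245:295],(500,400),interpolation=cv2.INTER_CUBIC)
b=cv2.resize(t['pixels'][160:200,205:255],(500,400),interpolation=cv2.INTER_CUBIC)
cv2.imwrite('pics/i.png',np.clip(np.vstack([a,b])[:]*2.2,0,255).astype('u1')[:600] if 0 else cv2.resize(np.clip(np.hstack([a,b])*2.0,0,255).astype('u1'),(800,320)))
E
```

```text
[271.64972785 257.79446139] [228.41967826 178.11908296]
[269.89645952 247.7341466 ] [226.13855674 175.55966941]
[272.9604599 268.0302366] [229.88588833 180.59140271]
```

View pics/i.png

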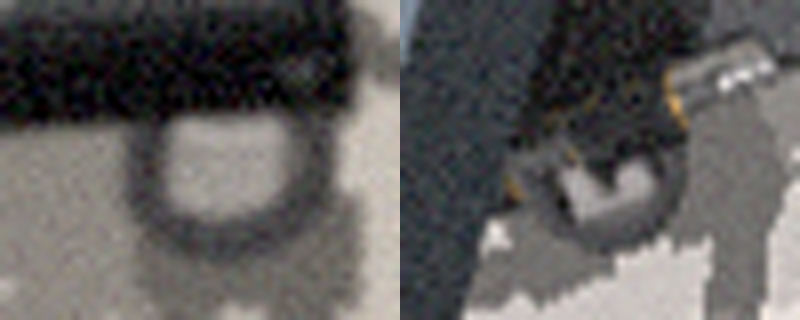

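```bash
python3 - <<'E'
from h import *
s=load('side2')
print(proj(s,(.5159,-.198,.1595)))
P=s['pixels'][150:172,334:358].astype(int); print(P.max(2)); print(s['pixels'][150:172,334:358,0]-0)
E
```

```text
[345.13155307 165.7504239 ]
[[  7  10  11  15  12  15   3   8   9   0   0   1   7   7   0  17  12   8
   36  87 130 145 148 145]
 [ 21   9  16  12  10   6  14   3   5   0   5  18   0   8  12   0   3  17
   31  75 118 133 136 137]
 [ 19   9  22  28  10  12   0  15   1  14  13  12  14   5   9   7  16  11
   29  61  95 110 114 124]
 [ 43  38  48  45  24   6   5  10  12  20  12   8  13   0  16   8  15  19
   38  58  77  89  95 103]
 [ 77  87  90  72  51  16  12  12   8  11   8   9   5  12  14  22  17  38
   50  60  71  75  74  81]
 [108 119 121 107  85  59  35  21  17   0  15  14   0  10   7  10  31  47
   65  71  70  67  74  72]
 [142 147 145 137 120 107  83  63  33  11  13   5  18   0  14  10  30  64
   65  65  73  71  72  71]
 [152 156 154 156 150 143 137 108  69  35  22  11  26  15  28  33  48  66
   68  64  70  70  66  71]
 [159 155 161 162 166 171 163 143  88  48  40  31  31  35  48  55  60  66
   70  71  69  70  73  77]
 [163 165 167 173 175 175 175 152 106  70  57  52  48  54  61  57  65  66
   72  67  70  71  69  70]
 [173 175 176 175 177 179 176 153 113  75  68  61  68  62  63 
[... 2673 characters left out ...]
56 151 153 149 153 147 131 110  91  78  73  70  97 128 142 142 139
  136 134 134 126 120 117]
 [153 151 153 156 153 149 151 149 135 122 110  96  90 111 131 146 145 148
  146 147 144 144 143 137]
 [152 152 154 153 151 156 153 151 147 146 136 132 125 134 146 146 148 151
  153 155 151 152 150 150]
 [152 151 151 152 153 152 151 151 152 151 151 141 142 146 155 151 153 151
  154 151 155 155 152 152]
 [154 152 152 151 149 152 153 155 151 155 151 150 153 152 152 153 153 152
  154 154 149 150 152 150]
 [153 156 153 152 152 153 151 153 151 148 148 150 149 151 151 153 149 150
  150 152 153 151 150 149]
 [156 158 150 151 151 152 156 152 151 147 147 150 152 154 147 149 154 155
  155 155 152 153 153 136]]
```

```bash
python3 - <<'E'
from h import *
s=load('side2')
c=np.array([.5159,-.198]);a=np.radians(71.0-90); x=np.array([np.cos(a),np.sin(a)]);y=np.array([-x[1],x[0]])
for z in (.1595,.1615,.166,.170):
    w,h=(6.25,1.5) if z<.16 else (7,2)
    for sx in(-1,1): print(z,sx,[proj(s,[*(c+sx*w/1e3*x+sy*h/1e3*y),z]).round(2) for sy in(-1,1)])
print(proj(s,[*(c+.001*x),.16])-proj(s,[*c,.16]),proj(s,[*(c+.001*y),.16])-proj(s,[*c,.16]))
B=s['pixels'][...,0].astype(float)
for r in range(159,166):
    L=B[r,336:346]; l0,l1=150,66
    i=np.where(L<108)[0][0]; le=336+i-1+(L[i-1]-108)/(L[i-1]-L[i])
    Rr=B[r,345:352]; hi=Rr.max() ; th=(66+hi)/2; i=np.where(Rr>th)[0]
    print(r,le,hi,(345+i[0]-1+(th-Rr[i[0]-1])/(Rr[i[0]]-Rr[i[0]-1])) if len(i) and i[0]>0 else None)
E
```

```text
0.1595 -1 [array([347.91, 166.51]), array([347.11, 167.23])]
0.1595 1 [array([343.17, 164.29]), array([342.36, 164.99])]
0.1615 -1 [array([348.37, 165.81]), array([347.3 , 166.76])]
0.1615 1 [array([343.04, 163.32]), array([341.97, 164.26])]
0.166 -1 [array([348.45, 164.18]), array([347.38, 165.13])]
0.166 1 [array([343.11, 161.69]), array([342.03, 162.63])]
0.17 -1 [array([348.53, 162.72]), array([347.46, 163.67])]
0.17 1 [array([343.16, 160.24]), array([342.08, 161.17])]
[-0.37994095 -0.17811906] [-0.26723148  0.23695744]
159 341.57142857142856 48.0 None
160 341.6666666666667 60.0 None
161 341.5952380952381 67.0 None
162 341.45714285714286 76.0 347.5
163 341.45 109.0 347.42
164 341.48571428571427 133.0 347.3269230769231
165 342.10526315789474 142.0 347.2258064516129
```

Call:
servo_tool --steps '[0.004,0,0.0014,0,0.18,0.004,0,0.0014,0,0.36,0.004,0,0.0014,0,0.54,0.004,0,0.0014,0,0.72,0.004,0,0.0014,0.005,0.9,0.004,0,0.0014,0.01,1.08,0.004,0,0.0014,0.015,1.22,0.004,0,0.0014,0.015,1.22,0.004,0,0.0014,0.015,1.22,0.004,0,0.0014,0.015,1.22]'

```text
time: 7.35
position: [0.5702, 0.0711, 0.3489]
tool_rot: [0.398, 0.918, 0.0, 0.0]
ft_force: [-0.6, -0.1, -0.1]
grip_width: 0.01
```

```bash
python3 - <<'E'
from h import *
plan(.5703,.0705,.20,113)
s=grab('side','side4'); grab('top','top4');t=load('top4')
a=cv2.resize(s['pixels'][240:290,245:295],(400,400),interpolation=cv2.INTER_CUBIC)
b=cv2.resize(t['pixels'][155:205,205:255],(400,400),interpolation=cv2.INTER_CUBIC)
cv2.imwrite('pics/j.png',np.clip(np.hstack([a,b])*2.2,0,255).astype('u1'))
E
```

```text
t 7.35 grasp now [0.5703 0.071  0.1849] yaw 43.13 tilt [ 0.0006 -0.0001] F [-0.59 -0.15 -0.13] M [-0.036  0.07  -0.031] w 0.01
shift [-0.0005 -0.0003 -0.0151] turn -1.2195 |d| 0.015
```

View pics/j.png

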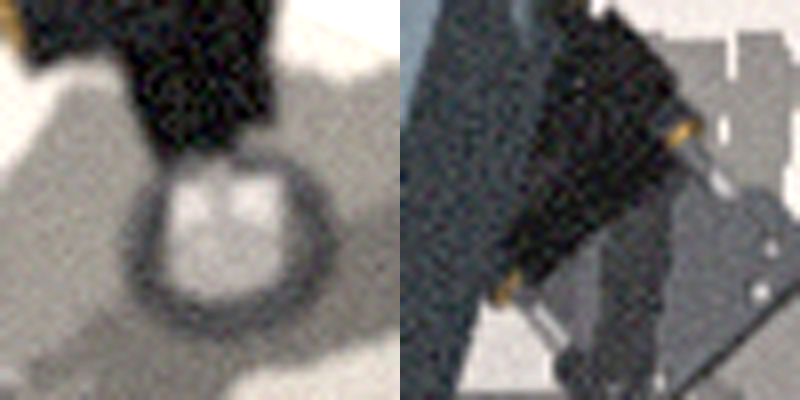

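```bash
python3 - <<'E'
from h import *
s=load('side4')
for P in [(.5703,.071,.134),(.5703,.071,.146),(.5703,.0705,.122)]: print(proj(s,P))
print(s['pixels'][256:282,260:286].max(2))
a=s['pixels'][250:284,256:290].astype(float)
a=np.clip((a-20)*2.6,0,255).astype('u1')
cv2.imwrite('pics/k.png',cv2.resize(a,(544,544),interpolation=cv2.INTER_CUBIC))
E
```

```text
[272.14336778 264.27143479]
[271.42288573 260.18496615]
[272.9604599 268.0302366]
[[ 74  66  50  29   8  11  19  17   9  13   8   8  16  12  24  38  54  53
   58  62  70  78  78  76  70  71]
 [ 73  67  54  32  15   6   6  21   3  18  19  13   9  20  34  47  62  63
   68  70  71  75  76  75  71  78]
 [ 71  74  65  49  23  21  14  14  27  20  19  20  23  20  31  53  55  59
   59  63  70  71  72  72  73  75]
 [ 73  74  72  55  33  20  24  28  37  40  34  38  44  42  44  47  53  49
   57  53  59  63  70  71  74  76]
 [ 75  75  71  60  46  31  31  40  47  50  53  57  65  59  43  43  42  49
   50  52  50  49  63  65  71  74]
 [ 74  76  69  66  53  38  40  52  54  58  68  73  75  68  58  58  57  60
   62  60  53  49  46  54  63  70]
 [ 73  71  66  62  48  46  52  61  70  72  78  78  81  78  77  82  85  85
   88  78  63  43  49  49  57  67]
 [ 73  69  60  52  52  45  63  86  91  93  90  84  79  85  95 102 105 104
   99  90  66  48  48  41  46  55]
 [ 72  66  53  50  41  44  68  94 105 106  95  89  84  89 101 107 112 106
   97  88  63  45  35  43  40  47]
 [ 69  60  52  44  37  42  74  97 103
[... 1116 characters left out ...]
82  78  72
   65  56  37  36  34  29  37  49]
 [ 61  47  39  36  36  35  45  57  63  64  77  78  75  70  72  66  60  51
   48  44  41  43  37  32  37  47]
 [ 57  51  43  36  41  37  40  45  46  53  60  57  54  58  52  52  47  48
   35  42  42  35  31  38  41  58]
 [ 62  59  49  44  41  37  32  39  36  30  42  46  43  44  41  43  43  35
   40  38  38  38  41  41  54  57]
 [ 57  54  54  49  44  46  40  39  42  45  33  33  36  39  40  44  41  41
   41  39  39  40  47  50  52  59]
 [ 59  61  56  54  49  45  38  35  32  39  36  40  41  42  40  38  38  40
   34  41  46  45  50  56  57  60]
 [ 56  55  61  58  53  53  46  45  44  38  37  39  40  37  39  41  47  45
   45  51  50  55  59  55  62  54]]
```

View pics/k.png

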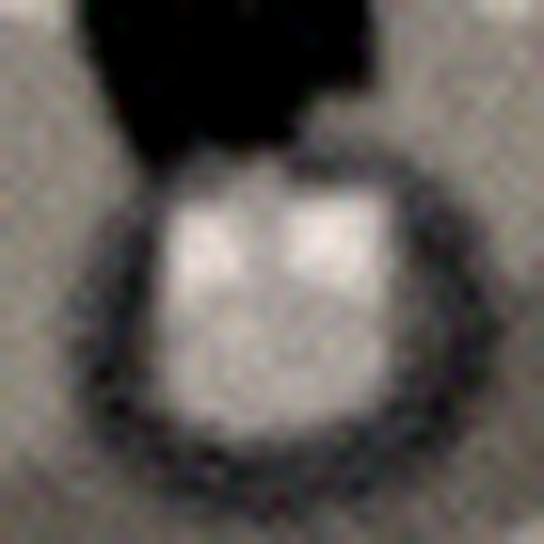

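```bash
python3 - <<'E'
from h import *
s=load('side4'); g=s['pixels'].astype(float).mean(2)
p=g[263:267,266:280].mean(0); print(p.round(0))
x=np.arange(266,280); 
d=np.clip(103*g[263:267,268].mean()/103-p,0,None); 
w=slice(3,10); 
from scipy.optimize import curve_fit
from scipy.special import erf
f=lambda x,c,h,a,b,k,s:b+k*(x-272)-a*(erf((x-c+h)/s)-erf((x-c-h)/s))/2
po,_=curve_fit(f,x[2:12],p[2:12],p0=[272,1.3,20,p.max(),0,.7]); print(po)
c=np.array([.5703,.071])
for yaw in(43.13,):
  a=np.radians(yaw-90); X=np.array([np.cos(a),np.sin(a)]);Y=np.array([-X[1],X[0]])
  for z in(.134,.138,.142):
    q=np.array([proj(s,[*(c+sx*.007*X+sy*.002*Y),z]) for sx in(-1,1) for sy in(-1,1)]); print(z,q.round(2).tolist())
E
```

```text
[ 68.  92.  98.  98.  95.  86.  82.  85.  96. 101. 103. 101.  98.  85.]
[272.06938062   1.48449703  19.00302921  99.87056126   0.47620594
   0.9713709 ]
0.134 [[274.55, 266.89], [272.37, 267.69], [271.92, 260.9], [269.76, 261.69]]
0.138 [[274.32, 265.54], [272.13, 266.35], [271.68, 259.55], [269.52, 260.33]]
0.142 [[274.09, 264.18], [271.89, 264.99], [271.44, 258.18], [269.27, 258.97]]
```

Call:
servo_tool --steps '[0.004,0,0,0,-0.18,0.004,0,0,0,-0.36,0.004,0,0,0,-0.54,0.004,0,0,0,-0.72,0.004,0,0,0,-0.9,0.004,0,0,0,-1.08,0.004,0,0,0,-1.22,0.004,0,0,0,-1.22,0.004,0,0,0,-1.22,0.004,0,0,0,-1.22]'

```text
time: 8.7
position: [0.5701, 0.0713, 0.3485]
tool_rot: [-0.199, 0.98, 0.0, -0.0]
ft_force: [0.2, -0.3, -0.9]
grip_width: 0.0096
```

```bash
python3 - <<'E'
from h import *
plan(.5692,.0696,.1747,113)
E
```

```text
t 8.7 grasp now [0.5701 0.0713 0.1845] yaw 112.93 tilt [-0.  0.] F [ 0.25 -0.28 -0.93] M [-0.018  0.036  0.015] w 0.0096
shift [ 0.0015 -0.0012  0.0098] turn -0.0012 |d| 0.01
```

Call:
servo_tool --steps '[0.004,0.0015,-0.0012,0.004,0,0.004,0.0015,-0.0012,0.009,0,0.004,0.0015,-0.0012,0.009,0,0.004,0.0015,-0.0012,0.0105,0,0.004,0.0015,-0.0012,0.012,0,0.004,0.0015,-0.0012,0.013,0]'

```text
time: 9.45
position: [0.5692, 0.0696, 0.3355]
tool_rot: [-0.199, 0.98, 0.0, -0.0]
ft_force: [0.0, -0.5, -0.5]
grip_width: 0.0097
```

```bash
python3 - <<'E'
from h import *
plan(.5692,.0696,.1697,113)
E
```

```text
t 9.45 grasp now [0.5692 0.0696 0.1715] yaw 112.99 tilt [-0.  0.] F [ 0.04 -0.49 -0.5 ] M [0.023 0.011 0.019] w 0.0097
shift [-0.      0.      0.0018] turn -0.0002 |d| 0.002
```

Call:
servo_tool --steps '[0.004,0,0,0.001,0,0.004,0,0,0.002,0,0.004,0,0,0.003,0,0.004,0,0,0.003,0]'

```text
time: 9.95
position: [0.5692, 0.0695, 0.3325]
tool_rot: [-0.199, 0.98, -0.0, -0.0]
ft_force: [0.1, -0.2, -0.8]
grip_width: 0.0098
```

```bash
python3 - <<'E'
from h import *
plan(.5692,.0696,.1657,113)
E
```

```text
t 9.95 grasp now [0.5692 0.0695 0.1685] yaw 112.99 tilt [-0.     -0.0001] F [ 0.11 -0.22 -0.83] M [0.069 0.004 0.018] w 0.0098
shift [-0.      0.0001  0.0028] turn -0.0003 |d| 0.003
```

Call:
servo_tool --steps '[0.004,0,0,0.002,0,0.004,0,0,0.004,0,0.004,0,0,0.006,0,0.004,0,0,0.008,0,0.004,0,0,0.01,0,0.004,0,0,0.01,0]'

```text
time: 10.7
position: [0.5692, 0.0695, 0.3223]
tool_rot: [-0.199, 0.98, -0.0, -0.0]
ft_force: [0.1, -2.1, -0.6]
grip_width: 0.0098
```

```bash
python3 - <<'E'
from h import *
plan(.5692,.0696,.1447,113)
E
```

```text
t 10.7 grasp now [0.5692 0.0695 0.1583] yaw 112.99 tilt [-0.0002 -0.0001] F [ 0.06 -2.05 -0.57] M [-0.091 -0.009 -0.055] w 0.0098
shift [-0.0001  0.0001  0.0136] turn -0.0002 |d| 0.014
```

Call:
servo_tool --steps '[0.004,0.0002,-0.0005,0.001,0,0.004,0.0002,-0.0005,0.003,0,0.004,0.0002,-0.0005,0.005,0,0.004,0.0002,-0.0005,0.007,0,0.004,0.0002,-0.0005,0.009,0,0.004,0.0002,-0.0005,0.0105,0,0.004,0.0002,-0.0005,0.0105,0]'

```text
time: 11.58
position: [0.5692, 0.069, 0.3121]
tool_rot: [-0.199, 0.98, -0.0, 0.0]
ft_force: [-1.2, 0.3, 3.6]
grip_width: 0.0096
```

```bash
python3 - <<'E'
from h import *
plan(.5692,.0696,.1447,113)
E
```

```text
t 11.575 grasp now [0.5692 0.069  0.1481] yaw 112.99 tilt [ 0.     -0.0001] F [-1.22  0.34  3.56] M [ 0.073  0.258 -0.057] w 0.0096
shift [-0.0003  0.0005  0.0034] turn -0.0003 |d| 0.003
```

Pin resistance is felt (3.6 N). I'll press on to home in half-millimetre steps.

Call:
servo_tool --steps '[0.004,0,0,0.001,0,0.004,0,0,0.002,0,0.004,0,0,0.003,0,0.004,0,0,0.003,0]'

```text
time: 12.08
position: [0.5693, 0.0689, 0.309]
tool_rot: [-0.199, 0.98, -0.0, 0.0]
ft_force: [-0.8, -0.7, 4.1]
grip_width: 0.0098
```

```bash
python3 - <<'E'
from h import *
plan(.5692,.0696,.1447,113)
E
```

```text
t 12.075 grasp now [0.5693 0.0689 0.145 ] yaw 112.99 tilt [ 0.0001 -0.0002] F [-0.83 -0.73  4.14] M [-0.045  0.257 -0.019] w 0.0098
shift [-0.0002  0.0006  0.0003] turn -0.0002 |d| 0.001
```

Call:
servo_tool --steps '[0.004,0,0,0.0005,0,0.004,0,0,0.001,0,0.004,0,0,0.001,0]'

```text
time: 12.45
position: [0.5693, 0.069, 0.3085]
tool_rot: [-0.199, 0.98, -0.0, 0.0]
ft_force: [-1.8, -0.3, 6.6]
grip_width: 0.0098
```

```bash
python3 - <<'E'
from h import *
plan(.5692,.0696,.1447,113)
E
```

```text
t 12.45 grasp now [0.5693 0.069  0.1445] yaw 112.99 tilt [ 0.0004 -0.0002] F [-1.81 -0.29  6.55] M [-0.1    0.389  0.014] w 0.0098
shift [-0.0002  0.0006 -0.0002] turn -0.0001 |d| 0.001
```

Call:
servo_tool --steps '[0.004,0,0,0.0005,0,0.004,0,0,0.0007,0,0.004,0,0,0.0007,0]'

```text
time: 12.82
position: [0.5692, 0.069, 0.3084]
tool_rot: [-0.199, 0.98, -0.0, 0.0]
ft_force: [-2.8, 0.0, 10.9]
grip_width: 0.0101
```

```bash
python3 - <<'E'
from h import *
plan(.5692,.0696,.1447,113)
E
```

```text
t 12.825 grasp now [0.5693 0.0689 0.1444] yaw 112.99 tilt [ 0.0007 -0.0003] F [-2.79  0.05 10.91] M [-0.073  0.539  0.067] w 0.0101
shift [-0.0002  0.0006 -0.0003] turn -0.0001 |d| 0.001
```

Call:
servo_tool --steps '[0.004,0.0002,0,-0.0003,0.03,0.004,0.0002,0,-0.0003,0.06,0.004,0.0002,0,-0.0003,0.09,0.004,0.0002,0,-0.0003,0.12,0.004,0.0002,0,-0.0003,0.12]'

```text
time: 13.45
position: [0.5694, 0.069, 0.3085]
tool_rot: [-0.14, 0.99, -0.0, 0.001]
ft_force: [-0.8, 0.1, 8.4]
grip_width: 0.0098
```

```bash
python3 - <<'E'
from h import *
plan(.5692,.0690,.1444,113)
E
```

```text
t 13.45 grasp now [0.5697 0.0691 0.1445] yaw 106.1 tilt [0.0019 0.0001] F [-0.81  0.06  8.37] M [0.005 0.242 0.059] w 0.0098
shift [0.0002 0.     0.0001] turn -0.1205 |d| 0.0
```

Call:
servo_tool --steps '[0.004,0,0,0,0.05,0.004,0,0,0,0.1,0.004,0,0,0,0.15,0.004,0,0,0,0.2,0.004,0,0,0,0.25,0.004,0,0,0,0.25]'

```text
time: 14.2
position: [0.5694, 0.0691, 0.3085]
tool_rot: [-0.016, 1.0, 0.0, 0.001]
ft_force: [-1.0, 0.6, 8.4]
grip_width: 0.0098
```

```bash
python3 - <<'E'
from h import *
plan(.5692,.0690,.1444,113)
E
```

```text
t 14.2 grasp now [0.5698 0.0691 0.1445] yaw 91.78 tilt [0.0021 0.0002] F [-0.97  0.58  8.36] M [0.056 0.257 0.052] w 0.0098
shift [ 0.0002 -0.0001  0.0001] turn -0.3704 |d| 0.0
```

Call:
servo_tool --steps '[0.004,0,0,0,0.07,0.004,0,0,0,0.14,0.004,0,0,0,0.21,0.004,0,0,0,0.28,0.004,0,0,0,0.35,0.004,0,0,0,0.42,0.004,0,0,0,0.42]'

```text
time: 15.08
position: [0.5695, 0.0692, 0.3085]
tool_rot: [0.193, 0.981, 0.0, 0.001]
ft_force: [-0.5, 0.3, 8.0]
grip_width: 0.0095
```

```bash
python3 - <<'E'
from h import *
plan(.5692,.0690,.1444,113)
E
```

```text
t 15.075 grasp now [0.5699 0.0693 0.1445] yaw 67.7 tilt [0.0024 0.0005] F [-0.49  0.32  8.01] M [0.078 0.139 0.063] w 0.0095
shift [ 0.0002 -0.0003  0.0001] turn -0.7906 |d| 0.0
```

Call:
servo_tool --steps '[0.004,0,0,0,0.07,0.004,0,0,0,0.14,0.004,0,0,0,0.21,0.004,0,0,0,0.28,0.004,0,0,0,0.34,0.004,0,0,0,0.4,0.004,0,0,0,0.4]'

```text
time: 15.95
position: [0.5696, 0.0693, 0.3085]
tool_rot: [0.384, 0.923, 0.001, 0.001]
ft_force: [-0.1, 0.6, 7.2]
grip_width: 0.0099
```

```bash
python3 - <<'E'
from h import *
plan(.5692,.0690,.1444,113)
c=grab('top','top5');cv2.imwrite('pics/l.png',np.clip(c['pixels']*1.5,0,255).astype('u1'))
E
```

```text
t 15.95 grasp now [0.5701 0.0695 0.1445] yaw 44.78 tilt [0.0029 0.0008] F [-0.15  0.56  7.24] M [ 0.181  0.104 -0.001] w 0.0099
shift [ 0.0001 -0.0005  0.0001] turn -1.1907 |d| 0.001
```

View pics/l.png

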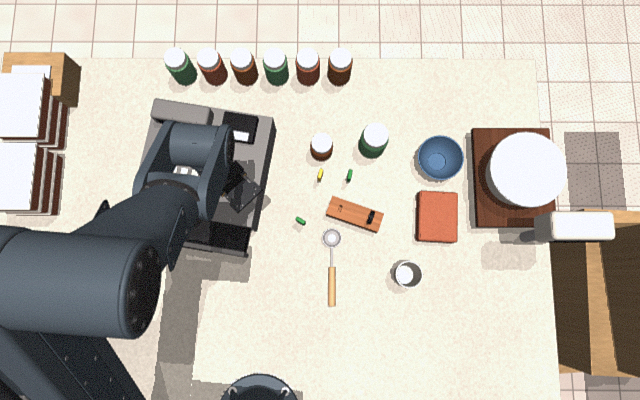

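Call:
servo_tool --steps '[0.004,0,0,-0.0007,0,0.015,0,0,-0.0007,0,0.03,0,0,-0.0007,0,0.03,0,0,-0.0007,0,0.03,0,0,-0.01,0,0.03,0,0,-0.04,0,0.03,0,0,-0.08,0,0.03,0,0,-0.13,0,0.03,0,0,-0.13,0,0.03,0,0,-0.13,0]'

```text
time: 17.25
position: [0.5685, 0.069, 0.4377]
tool_rot: [0.384, 0.923, -0.0, -0.0]
ft_force: [-1.2, 0.5, -0.2]
grip_width: 0.0302
```

```bash
python3 - <<'E'
from h import *
plan(.5692,-.08,.2744,44.8)
for n in('side','top'):
    c=grab(n,n+'6');cv2.imwrite('pics/m%s.png'%n,np.clip(c['pixels']*1.5,0,255).astype('u1'))
E
```

```text
t 17.25 grasp now [0.5684 0.069  0.2737] yaw 44.8 tilt [-0.0004 -0.    ] F [-1.18  0.46 -0.19] M [-0.012 -0.009  0.025] w 0.0302
shift [-0.1062 -0.1045 -0.0007] turn 0.0001 |d| 0.149
```

View pics/mside.png

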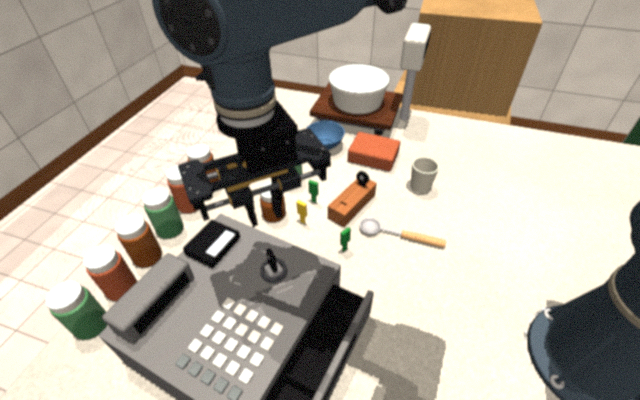

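```bash
python3 - <<'E'
from h import *
s=load('side6')
for z in(.122,.143,.164,.165): print(z,proj(s,(.5705,.0702,z)).round(1))
t=load('top6')
a=cv2.resize(s['pixels'][240:290,245:295],(400,400),interpolation=cv2.INTER_CUBIC)
b=cv2.resize(t['pixels'][180:270,120:270],(667,400),interpolation=cv2.INTER_CUBIC)[:,260:660]
cv2.imwrite('pics/n.png',np.clip(np.hstack([a,b])*2.2,0,255).astype('u1'))
# goods moved?
t0=load('top0')['pixels'].astype(int); d=np.abs(cv2.GaussianBlur(t['pixels'],(3,3),0).astype(int)-cv2.GaussianBlur(load('top0')['pixels'],(3,3),0)).max(2)
for n,b in dict(honey=(305,130,338,165),pickle=(355,118,392,162),bowl=(415,133,467,183),tub=(412,188,462,245),cup=(388,258,424,290),spoon=(320,228,344,310),fkey=(360,207,384,230),g=(293,214,310,228),yg=(314,166,358,184)).items():
    x0,y0,x1,y1=b; print(n,d[y0:y1,x0:x1].max(),(d[y0:y1,x0:x1]>40).sum())
E
```

```text
0.122 [272.9 267.9]
0.143 [271.7 260.8]
0.164 [270.4 253.5]
0.165 [270.3 253.1]
honey 36 0
pickle 36 0
bowl 34 0
tub 35 0
cup 36 0
spoon 35 0
fkey 34 0
g 34 0
yg 35 0
```

View pics/n.png

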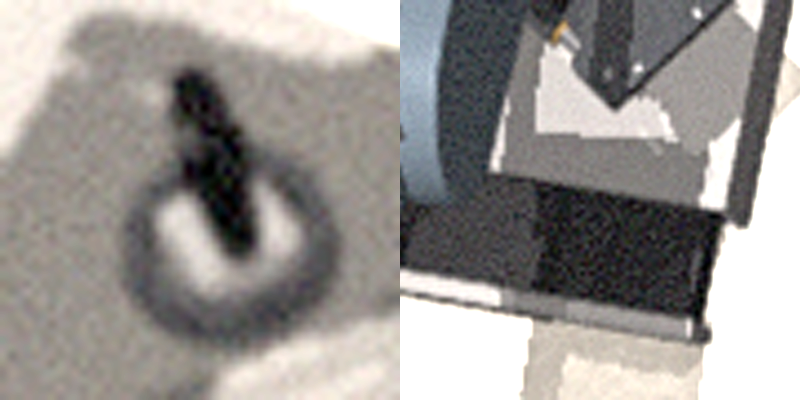

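View pics/mtop.png

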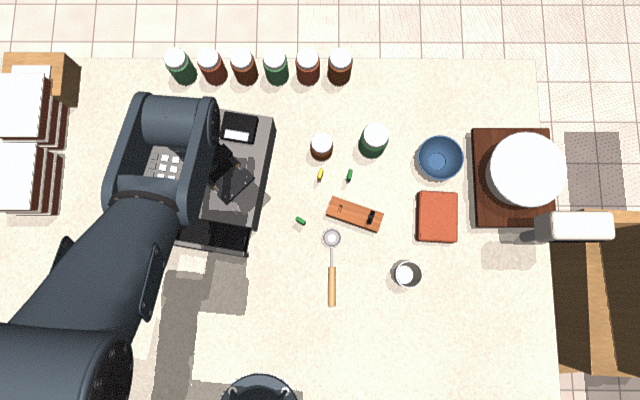

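```bash
python3 -c "
from rig import hand_in; print(hand_in())"
```

```text
the job is handed in; nothing more can be done
None
```

The till key is home in the lock and turned, the drawer has slid open by itself, and the job is handed in after about 17 s of robot time.

- **Key:** I took the black rectangular-headed key from the stand. The keyway measured 23° in the world in both camera views, about 32° from the till's x axis.
- **Insertion:** The blade entered on the first try. I felt the spring pin at about 4 N, then a firm stop at the expected height, with at most about 11 N pressing down.
- **Turn:** I turned the key 1.19 rad clockwise. The twist read about 0.06 N m at the pauses and fell to zero once the bolt cleared. I then let go and backed off about 13 cm.
- **Last checks:** The pictures show the drawer well out and the key standing in the lock, its head on the face. The jars, tub, cup, spoon, bowl, other key and look-alikes show no change from the first picture. The gripper is clear, with no contact force beyond sensor noise.
- **Disagreements:** The camera put the blade about 1.5 mm off where the arm's readings placed it, so I shifted the lock target to match. I did not measure the drawer's travel to the millimetre.

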